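# Open the left-hand clamp and hang the barrel in the clay extruder stand

### The arm

A 7-joint arm with a two-finger parallel gripper is mounted at the origin on the work surface. World frame = base frame: x ahead of the robot, y to its left, z up, the work surface at z = 0. Lengths are in m, angles in rad, forces in N, time in s.
With the tool pointing down it reaches from about 0.35 to 0.9 m from the base axis. Payload 8.1 kg.
Tool frame: the origin (TCP) lies on the centre line of the jaws, within the pads' length; the fingertips stand arm.tip_extent ahead of it and the grasp point (between the pads) lies 3 mm ahead of it (arm.tip_extent is the distance from the TCP to the fingertips, in m); y points along the fingers, z is the direction in which the jaws open and shut, and the axes are right-handed (so a half turn about y gives the same grasp; the last joint's range is limited). The gripper opens to 92 mm and grips with 3 to 60 N. Pads are 19 mm wide; open, the fingers measure 130 mm over their backs; the gripper's body (75 mm by 190 mm) begins 47 mm behind the grasp point.
Start: joints at [-1.273, 0.434, 0.025, 1.573, -0.012, 1.134, -0.075], TCP at [0.244, 0.575, 0.228] pointing down, gripper open.
Joint ranges: [-2.62, 2.62], [-0.44, 2.09], [-1.27, 1.32], [0.08, 2.57], [-1.32, 4.46], [0.12, 2], [-2.74, 2.74]. Speed limits (rad/s): [2.22, 2.22, 3.01, 3.01, 3.14, 3.14, 3.14].

### API

Orientations are given as a rotation vector (axis times angle).
In Python, from cell import observe, get_image, sign_off, boxes_of, place_of, arm gives the robot as it stands.
- The arm moves only by the tool arm_command, never from a script. Its argument "plan" is a list of rows, each a list of 2 entries, a list of its own where there are three numbers: the shift along the tool's x, y, z in m, then the turn, a rotation vector about the tool's x, y, z in degrees. In form: [[[tx, ty, tz], [ax, ay, az]], ...]. A call has 1 to 5 rows; each row is the pose to reach, as a shift and turn from the pose commanded when the call began, along the tool's axes at that moment; what a row does not reach only later rows make up. A row lasts 1/10 s, in which the tool goes at most 50 mm and 8.59 degrees, less where a joint would pass 70% of its speed; a pose out of reach is approached as far as the arm can. A call with a gripper value outside its range is refused whole. "fingers" is the closure, from -1 (fully open) to 1 (shut), set as the call begins (left out, the last holds). The fingers move at their own pace and stop on an object; "squeeze" is the grip in N (left out, the last holds). Time passes only in rows, so rows that repeat a pose let the fingers close. It gives the time, the measured TCP pose, the force and the opening at its end, in the units of the state.
- observe(): the state, without advancing time (a new reading comes with each control period).
- get_image(name): name is "side" or "top" or "wrist"; returns a dict with "color" (400x640x3 uint8, red, green, blue), "camera_matrix" (3x3 intrinsics, pixels), "world_to_cam" (4x4, takes a point from world to camera coordinates); the wrist camera has in their place "mount" (4x4, takes a point from camera to tool coordinates, whose origin is the TCP and whose axes are the tool frame's). Camera axes: x right, y up, looking along -z (the intrinsics and any distortion apply to the point x, -y, -z); pixel columns grow to the right and rows downward; lengths in m; the calibration is good to about 2 mm. A picture is of the moment at which its call begins: read the wrist's pose just before it. There is no depth.
- sign_off(): hands the job in, once; it reports no verdict.
Trained networks look in a picture, given as the dict that the camera call returned (one of the last four; its "shot" number tells which), for a name from the list of things; names that differ only in an ending like _2 or _b are one class to them, and where a whole thing is asked for, a point or a joint stands for the part that bears it (a point fixed in the world has none). Each returns a list of dicts, best first, with "confidence" (0 to 1); they miss things now and then, are a little off and sometimes report something else, mostly with a low value. They report only what shows in the picture. A call takes as long as a camera call. They do not tell look-alikes from the thing itself.
- boxes_of(picture, thing): "point" ([column, row] in pixels, amid what is visible of it).
- place_of(picture, thing): "point" ([column, row] in pixels: a listed point, or the origin of a listed thing).
The state is a dict: "clock": time; "joints": joint angles; "dq": joint speeds; "joint_efforts": joint torques, N m; "position": TCP position; "ee_rot": TCP orientation; "force": force on the tool from outside, world axes, zero at the start; "ft_torque": the same for the moment, N m; "width": opening from 0.0 (shut) to 1.0 (fully open).
Only numpy, scipy, OpenCV 4.12 (cv2) and the standard library are available. Lean on these libraries where they do the work, as an engineer would, in place of code of your own. Each camera call takes 0.05 s, during which the arm holds its last target.

### The job

The extruder stand's clamp is shut. Its red knob has a left-hand thread, so unscrew it clockwise (seen from above) as far as it goes, never tightening it further, then take the barrel by its green neck and slide it sideways into the slot until it is fully home at the slot's end, hanging upright with its brass flange lying flat on the slotted plate, under the raised clamp bar. Leave the clamp open, let go of everything, and do not disturb the pots, jar and disc around it.

Things in the scene. Friction and masses are not known exactly. Their poses are not given: they have to be found in the camera images.
- slot_home (a point): Fixed grey extruder stand; point on the top face of its level slotted plate (10 mm thick, 112 mm above the bench) where the barrel's axis lies when fully home. z up; +y runs level along the slot to its open, flared mouth at y = +53 mm; x across. Slot 52 mm wide (tube 46 mm), its end at y = -24 mm. Plate 142 mm wide. Stand's base 160 by 170 mm, 12 mm thick; free space between.
- clamp_edge (a point): Steel clamp bar over the slot's blind end, 60 mm wide (x), 12 mm thick, from y = -102 to -24 mm in slot_home's frame. Point: middle of its lower front edge (y = -24 mm). It rises with the knob: 5.3 mm + 3 mm per rad above the plate, so 5.3 to 6.4 mm at the start (the 7 mm flange cannot pass) and 12.5 mm with the knob fully out. Axes as slot_home.
- knob_grip (a point): Centre of the clamp knob's red bar, 70 mm long (its x axis), 16 mm thick, 24 mm high, on a brass stem 22 mm tall. z up. At y = -75 mm in slot_home's frame, about 163 mm above the bench at the start; rises 3 mm per rad of loosening. Grasp across the 16 mm from above; it turns about its vertical axis, stiffly (0.15 N m), and stays where left. More than one grasp is needed.
- knob (a joint): Turn of the clamp knob in rad, growing clockwise seen from above, which loosens it (left-hand thread) and raises the clamp bar. 0 to 0.35 at the start (shut); fully out at its stop at 2.4. Turned counter-clockwise it tightens further, to a stop at -0.5.
- barrel_centre (a point): Loose barrel, about 0.4 kg, upright on the bench, 167 mm tall; point on its axis, half-way up (83.5 mm above the foot). From the foot: aluminium tube 46 mm across, 90 mm tall; brass flange 74 mm across, 7 mm thick; green neck 36 mm across, 70 mm tall (97 to 167 mm). z up its axis; its yaw does not matter.
- barrel_neck (a point): Point on the barrel's axis where to grasp the green neck from above, 140 mm above the barrel's foot, 27 mm below the neck's top (neck 36 mm across).
- barrel_flange (a point): Centre of the underside of the barrel's flange, on the barrel's axis, 90 mm above its foot. When home it coincides with slot_home.
- cup_mid (a point): Bystander: terracotta cup, 72 mm across, 85 mm tall; point half-way up.
- jar_mid (a point): Bystander: blue jar with white cap, 68 mm across, 100 mm tall; point half-way up.
- bowl_mid (a point): Bystander: white bowl, 90 mm across, 50 mm tall; point half-way up.
- disc_mid (a point): Bystander: flat round terracotta test disc with green glaze, 110 mm across, 9 mm thick; point half-way up.
Not all that is in view belongs to the job. Of the things like the part that bears barrel_centre, leave any that is turquoise; of the rest the smaller one is meant.

How it is judged:
On the way, in this order (a step that is already met when the one before it is completed fails the run):
1. the knob is unscrewed clockwise, out to its stop or nearly (joint over 2.1 rad) (value of joint knob above 2.1 rad), for 0.2 s.
2. the barrel is in the slot, its flange on the plate under the clamp bar (y of barrel_flange in the frame of slot_home below 0.006 m and horizontal distance between barrel_flange and slot_home below 0.008 m and z of barrel_flange in the frame of slot_home between -0.003 and 0.0035 m), for 0.2 s.
At the end, for the whole second after the job is handed in: The barrel hangs upright (within 0.06 rad) and at rest in the slot, its axis within 8 mm of the home point and not more than 6 mm short of it along the slot, the flange's underside within 2.5 mm of the plate's top; the knob is still at over 2.1 rad (clamp open) (y of barrel_flange in the frame of slot_home below 0.006 m and horizontal distance between barrel_flange and slot_home below 0.008 m and z of barrel_flange in the frame of slot_home between -0.0025 and 0.0025 m and angle between barrel_flange's own z axis and vertical below 0.06 rad and value of joint knob above 2.1 rad and linear speed of barrel below 0.02 m/s); the robot touches nothing.
It fails at once if the knob was tightened further (joint under -0.2 rad) (value of joint knob below -0.2 rad).
It fails at once if a bystander was moved more than 30 mm (distance of any of cup_mid, jar_mid, bowl_mid, disc_mid from where it was at the start of the episode above 0.03 m).
It also fails if it takes over 61 s, if anything falls off the work surface, if the arm or the gripper's body presses on something with over 40 N, if the wrist force passes 120 N, or if a joint passes its speed limit or range.

## Working session

There is one attempt and no reset: what is moved stays moved. The work goes in short steps, Python scripts to look and compute and a tool call to move; the robot and the scene stay as the last step left them, time stands still between calls to the robot, and variables do not carry over. Pictures are saved under pics/ and viewed, and the job is handed in when it is done.

Besides the shell and the picture viewer there is one more tool, called after "Emit:" as name([rows], argument=value, ...), one row to a line, values as JSON. arm_command: Moves the arm, as the interface text tells. Its arguments: {"type":"object","properties":{"plan":{"type":"array","items":{"type":"array"}},"fingers":{"type":"number"},"squeeze":{"type":"number"}},"required":["plan"]}

```bash
ls; mkdir -p pics; python3 - <<'E'
from cell import observe,get_image,arm
import cv2
print(observe()); print([ (a,getattr(arm,a)) for a in dir(arm) if not a.startswith('_')])
for n in ['side','top','wrist']:
    p=get_image(n); cv2.imwrite(f'pics/{n}0.png',p['color'][:,:,::-1]); print(n,{k:v for k,v in p.items() if k!='color'})
E
```

```text
pics
{'clock': 0.0, 'joints': array([-1.27261535,  0.43522194,  0.02498603,  1.57409477, -0.01164063,
        1.13401052, -0.07510133]), 'dq': array([-0.00049439, -0.00053096, -0.00022272,  0.00017652, -0.00134618,
       -0.00063544, -0.00059172]), 'joint_efforts': array([ 1.68607428e-03, -6.67834711e+01,  9.86409858e-01, -3.14460039e+01,
       -6.04011817e-02,  4.29612282e-02,  1.63073746e-04]), 'position': array([0.24368259, 0.57497856, 0.22704667]), 'ee_rot': array([-1.54940486,  0.31469966, -0.31437581]), 'force': array([-0.07046328,  0.09837784,  0.40319946]), 'ft_torque': array([ 0.02638101,  0.02338678, -0.01439688]), 'width': 1.0005150658920872}
[('PlanningError', <class 'cell.PlanningError'>), ('tip_extent', 0.022)]
side {'camera_matrix': array([[367.84659224,   0.        , 318.32579013],
       [  0.        , 367.84659224, 190.52149604],
       [  0.        ,   0.        ,   1.        ]]), 'world_to_cam': array([[ 0.82791043, -0.56073298, -0.01195193, -0.4453836 ],
       [ 0.44066601,  0.637156  ,  0.63233354, -0.36588272],
       [-0.34695503, -0.52878233,  0.77460406, 
[... 378 characters left out ...]
.18189863, -0.59289567],
       [-0.18188728, -0.00394173,  0.98331149, -0.95845856],
       [ 0.        ,  0.        ,  0.        ,  1.        ]]), 'shot': 2}
wrist {'camera_matrix': array([[290.90268927,   0.        , 319.12658795],
       [  0.        , 290.90268927, 194.65796284],
       [  0.        ,   0.        ,   1.        ]]), 'mount': array([[ 5.88972370e-04, -9.53557184e-01, -3.01211469e-01,
        -8.29253892e-02],
       [-5.13565525e-04,  3.01211193e-01, -9.53557315e-01,
        -1.56206160e-01],
       [ 9.99999695e-01,  7.16310738e-04, -3.12309025e-04,
         4.22158982e-05],
       [ 0.00000000e+00,  0.00000000e+00,  0.00000000e+00,
         1.00000000e+00]]), 'shot': 3}
```

View pics/side0.png

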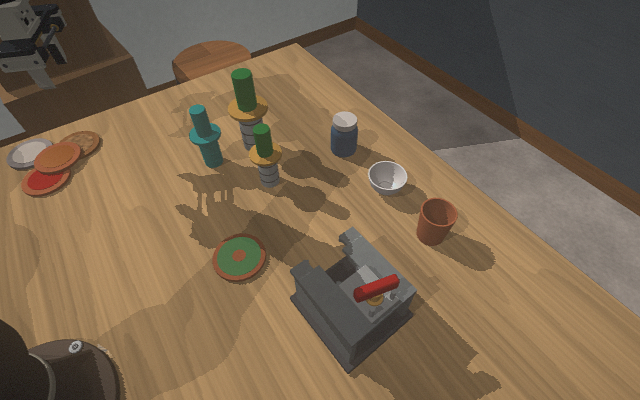

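View pics/top0.png

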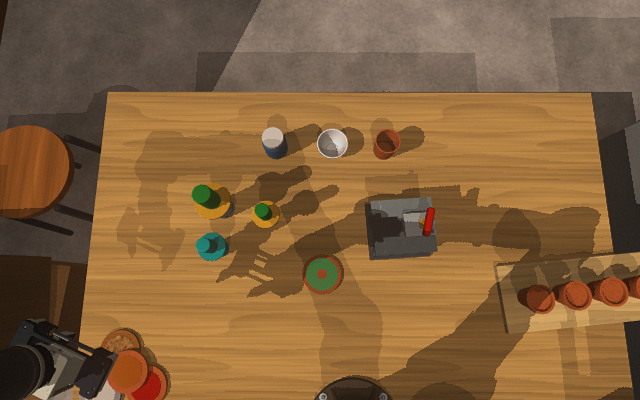

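View pics/wrist0.png

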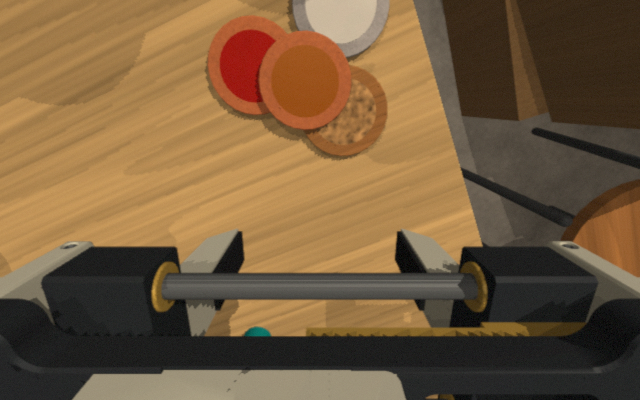

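```bash
cat > h.py <<'E'
import numpy as np, cv2
from cell import observe,get_image,boxes_of,place_of
from scipy.spatial.transform import Rotation as R
from scipy.optimize import least_squares
def w2c(p,st=None):
    if 'world_to_cam' in p: return p['world_to_cam']
    T=np.eye(4);T[:3,:3]=R.from_rotvec(st['ee_rot']).as_matrix();T[:3,3]=st['position']
    return np.linalg.inv(T@p['mount'])
def proj(p,X,st=None):
    W=w2c(p,st);c=W[:3,:3]@np.asarray(X,float)+W[:3,3];K=p['camera_matrix']
    return np.array([K[0,0]*c[0]/-c[2]+K[0,2],K[1,1]*(-c[1])/-c[2]+K[1,2]])
def tri(obs):
    # obs list of (pic,uv,st)
    f=lambda X:np.concatenate([proj(p,X,s)-uv for p,uv,s in obs])
    r=least_squares(f,[0.6,0.,0.1]);return r.x,np.abs(r.fun).max()
def onz(p,uv,z,st=None):
    r=least_squares(lambda a:proj(p,[a[0],a[1],z],st)-uv,[0.6,0.]);return r.x
E
python3 - <<'E'
from h import *
st=observe();S=get_image('side');T=get_image('top')
for n in ['slot_home','clamp_edge','knob_grip','barrel_centre','barrel_neck','barrel_flange','cup_mid','jar_mid','bowl_mid','disc_mid']:
    a=place_of(S,n);b=place_of(T,n)
    print(n)
    for x in a:
      for y in b:
        if min(x['confidence'],y['confidence'])<.3: continue
        X,e=tri([(S,x['point'],None),(T,y['point'],None)])
        if e<6: print('  ',np.round(x['point']),np.round(y['point']),round(x['confidence'],2),round(y['confidence'],2),X.round(4),round(e,2))
s=cv2.resize(S['color'][60:200,170:310],None,fx=4,fy=4,interpolation=3);t=cv2.resize(T['color'][170:270,180:290],None,fx=5,fy=5,interpolation=3)
cv2.imwrite('pics/cs.png',s[:,:,::-1]);cv2.imwrite('pics/ct.png',t[:,:,::-1])
t=cv2.resize(T['color'][180:280,350:460],None,fx=6,fy=6,interpolation=3);cv2.imwrite('pics/cst.png',t[:,:,::-1])
E
```

```text
slot_home
   [340. 265.] [395. 224.] 0.62 0.85 [ 0.5167 -0.1017  0.1248] 1.46
clamp_edge
   [350. 277.] [400. 224.] 0.69 0.6 [ 0.5229 -0.1206  0.1044] 0.32
knob_grip
   [374. 289.] [428. 221.] 0.87 0.81 [ 0.5221 -0.1767  0.1603] 0.79
barrel_centre
   [264. 159.] [268. 214.] 0.97 0.77 [0.5487 0.2285 0.0817] 1.86
   [264. 159.] [215. 200.] 0.97 0.71 [ 0.6312  0.441  -0.1468] 0.89
   [248. 113.] [268. 214.] 0.74 0.77 [0.5247 0.2056 0.2388] 2.41
   [248. 113.] [215. 200.] 0.74 0.71 [0.5827 0.3662 0.1059] 1.44
   [207. 136.] [212. 245.] 0.59 0.87 [0.469  0.3726 0.0814] 0.1
barrel_neck
   [200. 123.] [207. 245.] 0.91 0.95 [0.4654 0.3744 0.1243] 0.65
   [265. 138.] [205. 199.] 0.8 0.59 [ 0.6346  0.4473 -0.0723] 4.05
   [244.  85.] [205. 199.] 0.67 0.59 [0.5783 0.366  0.1833] 2.09
barrel_flange
   [251. 106.] [213. 202.] 0.91 0.97 [0.5835 0.3618 0.124 ] 2.33
   [251. 106.] [264. 217.] 0.91 0.56 [0.5266 0.2101 0.2465] 2.73
   [267. 153.] [213. 202.] 0.64 0.97 [ 0.6314  0.4348 -0.1216] 2.78
   [267. 153.] [264. 217.] 0.64 0.56 [0.5509 0.2341 0.0897] 3.17
   [208. 136.] [212. 246.] 0.56 0.59 [0.4692 0.3713 0.0837] 1.26
cup_mid
   [435. 225.] [384. 142.] 0.84 0.63 [ 0.7737 -0.0981  0.023 ] 0.78
jar_mid
   [341. 133.] [277. 142.] 0.78 0.91 [0.7557 0.2129 0.0632] 1.9
bowl_mid
   [385. 184.] [335. 146.] 0.56 0.95 [0.7601 0.0477 0.0277] 1.28
disc_mid
   [241. 254.] [323. 275.] 0.81 0.85 [0.3964 0.0779 0.0175] 1.82
```

View pics/cs.png

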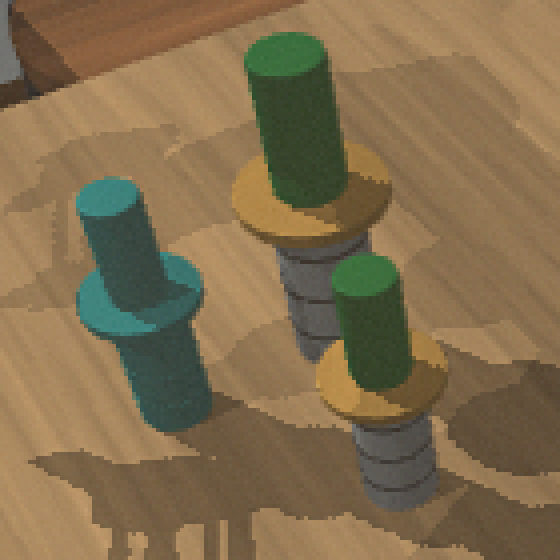

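View pics/cst.png

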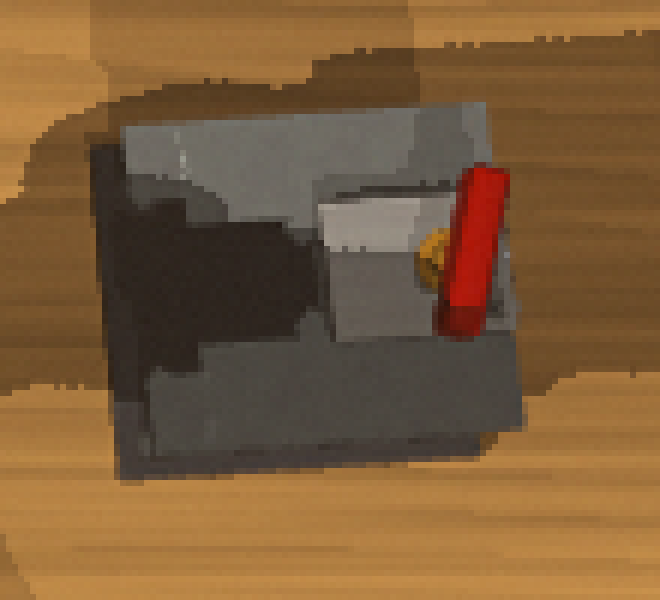

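```bash
cat >> h.py <<'E'
def down(ang):
    "tool orientation pointing down, tool z (jaw axis) at world angle ang (deg)"
    a=np.radians(ang);z=np.array([np.cos(a),np.sin(a),0]);y=np.array([0,0,-1.]);x=np.cross(y,z)
    return R.from_matrix(np.c_[x,y,z])
def rel(pos,ang,st=None):
    st=st or observe();r=R.from_rotvec(st['ee_rot']);M=r.as_matrix()
    t=M.T@(np.asarray(pos)-st['position']);w=(r.inv()*down(ang)).as_rotvec(degrees=True)
    print('shift mm',(t*1000).round(1),'turn deg',w.round(2),'| jaw ang',np.degrees(np.arctan2(M[1,2],M[0,2])).round(1),'pos',st['position'].round(4),'ydown',M[:,1].round(3),'q',st['joints'].round(2),'t',st['clock'],'w',round(st['width'],3),'F',st['force'].round(1))
E
python3 - <<'E'
from h import *
rel([.47,-.12,.36],80.7);rel([.52,-.12,.36],-99.3)
E
```

```text
shift mm [ 479.6 -132.2 -552. ] turn deg [  0.   -13.67  -0.  ] | jaw ang 67.0 pos [0.2439 0.5755 0.2278] ydown [-0. -0. -1.] q [-1.27  0.43  0.03  1.57 -0.01  1.13 -0.08] t 1.25 w 0.996 F [0.  0.7 0.5]
shift mm [ 525.7 -132.2 -532.5] turn deg [  0.   166.33   0.  ] | jaw ang 67.0 pos [0.2439 0.5755 0.2278] ydown [-0. -0. -1.] q [-1.27  0.43  0.03  1.57 -0.01  1.13 -0.08] t 1.25 w 0.996 F [0.  0.7 0.5]
```

Emit:
arm_command([
  [[0, -0.05, 0], [0, 0, 0]],
  [[0, -0.1, 0], [0, 0, 0]],
  [[0.03, -0.132, -0.03], [0, 0, 0]],
  [[0.06, -0.132, -0.07], [0, -4, 0]],
  [[0.1, -0.132, -0.11], [0, -8, 0]],
])

```text
clock: 1.75
position: [0.2896, 0.4428, 0.3611]
ee_rot: [-1.559, 0.201, -0.202]
force: [1.5, -0.5, -0.7]
width: 0.996
```

```bash
python3 - <<'E'
from h import *
rel([.47,-.12,.36],80.7)
E
```

```text
shift mm [ 3.175e+02 -1.000e-01 -4.985e+02] turn deg [-0.15 -5.42  0.03] | jaw ang 75.3 pos [0.2896 0.4428 0.3611] ydown [ 0.001  0.002 -1.   ] q [-1.13  0.19  0.04  1.59 -0.01  1.36  0.23] t 1.75 w 0.996 F [ 1.5 -0.5 -0.7]
```

Emit:
arm_command([
  [[0.32, 0, -0.5], [0, -5.5, 0]],
  [[0.32, 0, -0.5], [0, -5.5, 0]],
  [[0.32, 0, -0.5], [0, -5.5, 0]],
  [[0.32, 0, -0.5], [0, -5.5, 0]],
  [[0.32, 0, -0.5], [0, -5.5, 0]],
])

```text
clock: 2.25
position: [0.3657, 0.2033, 0.3601]
ee_rot: [-1.566, 0.129, -0.13]
force: [1.0, 1.0, 0.2]
width: 1.0
```

```bash
python3 - <<'E'
from h import *
rel([.47,-.12,.36],80.7)
E
```

```text
shift mm [ 1.561e+02 -1.000e-01 -3.017e+02] turn deg [-0.05 -0.17  0.02] | jaw ang 80.5 pos [0.3657 0.2033 0.3601] ydown [ 0.001  0.001 -1.   ] q [-0.85 -0.02  0.21  1.82  0.    1.33  0.77] t 2.25 w 1.0 F [1.  1.  0.2]
```

Emit:
arm_command([
  [[0.156, 0, -0.302], [0, 0, 0]],
  [[0.156, 0, -0.302], [0, 0, 0]],
  [[0.156, 0, -0.302], [0, 0, 0]],
  [[0.156, 0, -0.302], [0, 0, 0]],
  [[0.156, 0, -0.302], [0, 0, 0]],
])

```text
clock: 2.75
position: [0.4422, -0.0347, 0.3602]
ee_rot: [-1.566, 0.129, -0.131]
force: [1.3, 1.1, 0.5]
width: 1.002
```

Emit:
arm_command([
  [[0.048, 0, -0.093], [0, 0, 0]],
  [[0.048, 0, -0.093], [0, 0, 0]],
  [[0.048, 0, -0.093], [0, 0, 0]],
])

```text
clock: 3.05
position: [0.4743, -0.1387, 0.3602]
ee_rot: [-1.569, 0.135, -0.137]
force: [-0.5, 0.4, -0.2]
width: 0.998
```

```bash
python3 - <<'E'
from h import *
rel([.47,-.12,.36],80.7)
st=observe();p=get_image('wrist');cv2.imwrite('pics/w1.png',p['color'][:,:,::-1])
for n in ['slot_home','clamp_edge','knob_grip']: print(n,[(np.round(a['point'],1),round(a['confidence'],2)) for a in place_of(p,n)])
E
```

```text
shift mm [-7.5  0.2 17.6] turn deg [ 0.16 -0.63  0.1 ] | jaw ang 80.1 pos [ 0.4743 -0.1387  0.3602] ydown [ 0.001 -0.003 -1.   ] q [-0.4   0.12  0.67  1.7  -0.08  1.34  1.68] t 3.05 w 0.998 F [-0.5  0.4 -0.2]
slot_home [(array([352.2, 187.9]), 0.66)]
clamp_edge [(array([334.2, 195.2]), 0.71)]
knob_grip [(array([298. , 212.2]), 0.77)]
```

View pics/w1.png

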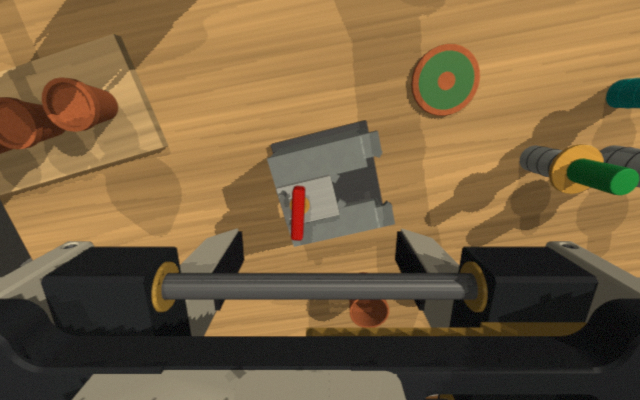

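```bash
python3 - <<'E'
from h import *
st=observe();p=get_image('wrist');S=get_image('side');T=get_image('top')
for n in ['slot_home','clamp_edge','knob_grip']:
    obs=[(q,place_of(q,n)[0]['point'],s) for q,s in ((p,st),(S,None),(T,None))if place_of(q,n)]
    print(n,*[np.round(o[1],1) for o in obs],tri(obs),len(obs),onz(p,obs[0][1],{'slot_home':.112,'clamp_edge':.118,'knob_grip':.163}[n],st))
t=cv2.resize(p['color'][110:260,255:405],None,fx=4,fy=4,interpolation=3);cv2.imwrite('pics/w1c.png',t[:,:,::-1])
t=cv2.resize(S['color'][220:375,280:420],None,fx=4,fy=4,interpolation=3);cv2.imwrite('pics/s1c.png',t[:,:,::-1])
E
```

```text
slot_home [341.5 190. ] [341.9 266.6] [395.4 223.4] (array([ 0.51696003, -0.10431056,  0.11943437]), np.float64(2.614216966846982)) 3 [ 0.51649034 -0.10461409]
clamp_edge [329.3 195.5] [350.1 276.9] (array([ 0.52088602, -0.12327741,  0.11293114]), np.float64(0.43532549923773445)) 2 [ 0.51992769 -0.12324235]
knob_grip [292.7 214.9] [376.7 289.9] [430.5 224.3] (array([ 0.52340817, -0.17735478,  0.16003527]), np.float64(2.7232600283156785)) 3 [ 0.52385239 -0.1735836 ]
```

View pics/w1c.png

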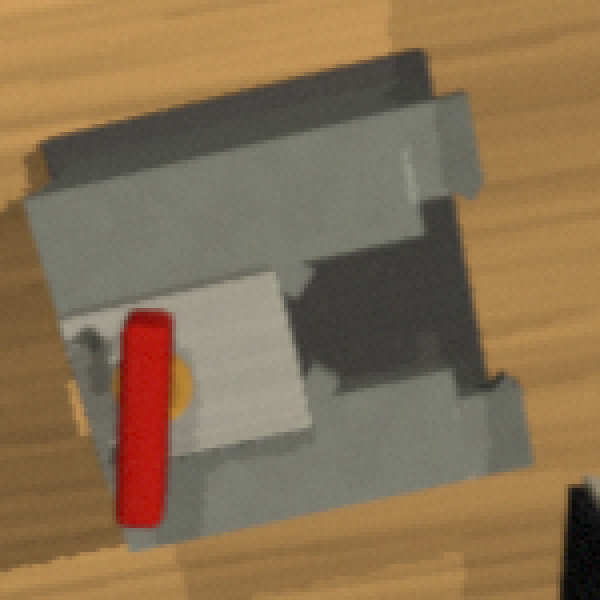

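View pics/s1c.png

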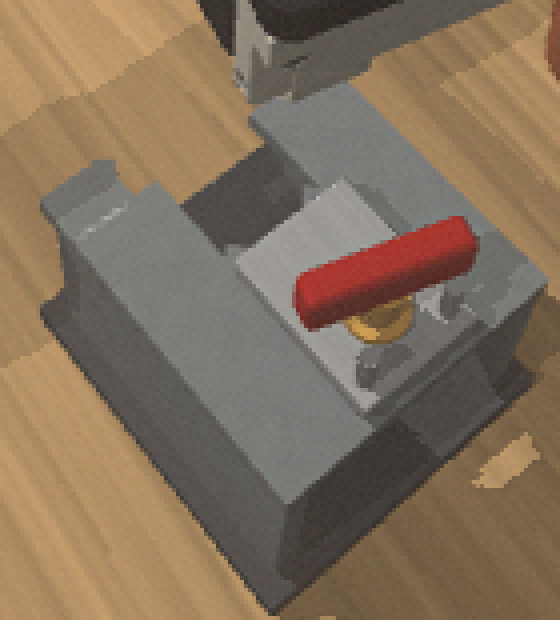

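```bash
python3 - <<'E'
from h import *
st=observe();p=get_image('wrist');S=get_image('side')
w=lambda x,y:(255+x/4,110+y/4)
s=lambda x,y:(280+x/4,220+y/4)
P={}
for n,uv,z in [('BL',(27,197),.112),('BR',(130,550),.112),('e1',(440,102),.112),('e2',(470,478),.112),('c1',(277,272),.130),('c2',(312,428),.130),('k1',(150,312),.175),('k2',(140,526),.175),('sl1',(425,235),.112),('sl2',(450,370),.112)]:
    P[n]=onz(p,w(*uv),z,st); print(n,P[n].round(4))
a=lambda u,v:np.degrees(np.arctan2(*(P[v]-P[u])[::-1])).round(2)
print('edges',a('BL','e1'),a('BR','e2'),'back',a('BR','BL'),'clampfront',a('c2','c1'),'knob',a('k2','k1'),'clen',np.linalg.norm(P['c1']-P['c2']),'W',np.linalg.norm(P['BL']-P['BR']))
print('knob mid',(P['k1']+P['k2'])/2,'len',np.linalg.norm(P['k1']-P['k2']))
# two-view checks
for n,a1,b1 in [('backR corner',(130,550),(287,500)) ,('BLcorner',(27,197),(287,500)),('BRcorner',(130,550),(548,285)),('c1',(277,272),(238,262)),('c2',(312,428),(343,180))]:
    print(n,tri([(p,w(*a1),st),(S,s(*b1),None)]))
E
```

```text
BL [ 0.4537 -0.21  ]
BR [ 0.5947 -0.2016]
e1 [ 0.445  -0.0633]
e2 [ 0.5863 -0.0687]
c1 [ 0.4904 -0.1275]
c2 [ 0.549  -0.1243]
k1 [ 0.485  -0.1666]
k2 [ 0.5553 -0.1837]
sl1 [ 0.4903 -0.074 ]
sl2 [ 0.542  -0.0711]
edges 93.4 93.64 back -176.58 clampfront -176.93 knob 166.35 clen 0.058708932748405745 W 0.14128997825037717
knob mid [ 0.52010422 -0.17514948] len 0.0723400804330869
backR corner (array([ 0.53944821, -0.20286827,  0.06847524]), np.float64(42.58456423703399))
BLcorner (array([ 0.45527057, -0.21076516,  0.10983693]), np.float64(0.8863700804105861))
BRcorner (array([ 0.5977724 , -0.20291272,  0.10546887]), np.float64(0.13842128581077873))
c1 (array([ 0.49377561, -0.12777939,  0.1190153 ]), np.float64(0.4329526425014478))
c2 (array([ 0.55161852, -0.12441348,  0.12284749]), np.float64(0.17147684591830625))
```

```bash
python3 - <<'E'
from h import *
rel([.521,-.1765,.23],76.4)
E
```

```text
shift mm [ 53.5 129.8 -36. ] turn deg [-0.    4.13 -0.  ] | jaw ang 80.5 pos [ 0.4741 -0.1322  0.3598] ydown [-0.  0. -1.] q [-0.41  0.12  0.66  1.71 -0.08  1.34  1.67] t 4.35 w 1.002 F [ 0.4 -0.2 -0.3]
```

Emit:
arm_command([
  [[0.0535, 0.13, -0.036], [0, 4.1, 0]],
  [[0.0535, 0.13, -0.036], [0, 4.1, 0]],
  [[0.0535, 0.13, -0.036], [0, 4.1, 0]],
  [[0.0535, 0.13, -0.036], [0, 4.1, 0]],
  [[0.0535, 0.13, -0.036], [0, 4.1, 0]],
])

```text
clock: 4.85
position: [0.5205, -0.1768, 0.2294]
ee_rot: [-1.563, 0.188, -0.185]
force: [0.4, -0.5, 0.4]
width: 1.001
```

```bash
python3 - <<'E'
from h import *
rel([.521,-.1765,.166],76.4)
st=observe();p=get_image('wrist');S=get_image('side');T=get_image('top');cv2.imwrite('pics/w2.png',p['color'][:,:,::-1])
n='knob_grip'
obs=[]
for q,s in ((p,st),(S,None),(T,None)):
    r=place_of(q,n)
    print([(np.round(a['point'],1),round(a['confidence'],2)) for a in r])
    if r: obs.append((q,r[0]['point'],s))
print(tri(obs))
E
```

```text
shift mm [ 0.5 63.4  0.5] turn deg [ 0.05 -0.03 -0.12] | jaw ang 76.4 pos [ 0.5205 -0.1768  0.2294] ydown [-0.002 -0.    -1.   ] q [-0.27  0.35  0.67  1.79 -0.24  1.08  1.82] t 4.85 w 1.001 F [ 0.4 -0.5  0.4]
[(array([320., 211.]), 0.62)]
[(array([377.8, 289.6]), 0.87)]
[(array([429. , 223.7]), 0.55)]
(array([ 0.5238727 , -0.17758712,  0.15815319]), np.float64(2.213093580993842))
```

View pics/w2.png

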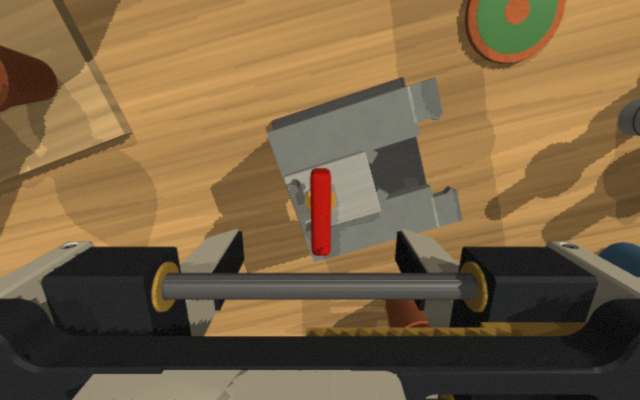

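Emit:
arm_command([
  [[0.002, 0.03, 0], [0, 0, 0]],
  [[0.002, 0.05, 0], [0, 0, 0]],
  [[0.002, 0.0635, 0], [0, 0, 0]],
  [[0.002, 0.0635, 0], [0, 0, 0]],
])

```text
clock: 5.55
position: [0.5222, -0.1765, 0.1654]
ee_rot: [-1.562, 0.187, -0.184]
force: [-1.4, -0.5, -0.1]
width: 1.001
```

Emit:
arm_command([
  [[0, 0, 0], [0, 0, 0]],
  [[0, 0, 0], [0, 0, 0]],
  [[0, 0, 0], [0, 0, 0]],
  [[0, 0, 0], [0, 0, 0]],
  [[0, 0, 0], [0, 0, 0]],
], fingers=1, squeeze=15)

```text
clock: 6.05
position: [0.5231, -0.1771, 0.1666]
ee_rot: [-1.563, 0.185, -0.186]
force: [0.3, -0.6, -0.2]
width: 0.614
```

Emit:
arm_command([
  [[0, 0, 0], [0, 0, 0]],
  [[0, 0, 0], [0, 0, 0]],
  [[0, 0, 0], [0, 0, 0]],
])

```text
clock: 6.35
position: [0.5229, -0.177, 0.1663]
ee_rot: [-1.563, 0.186, -0.186]
force: [0.1, 0.2, 0.2]
width: 0.353
```

```bash
python3 - <<'E'
from h import *
rel([.521,-.1765,.166],76.4);print(observe()['ft_torque'])
p=get_image('wrist');S=get_image('side');cv2.imwrite('pics/w3.png',p['color'][:,:,::-1]);cv2.imwrite('pics/s3.png',cv2.resize(S['color'][150:400,250:550],None,fx=2,fy=2)[:,:,::-1])
E
```

```text
shift mm [-2.   0.3  0. ] turn deg [-0.    0.03 -0.  ] | jaw ang 76.4 pos [ 0.5229 -0.177   0.1663] ydown [-0.  0. -1.] q [-0.23  0.42  0.63  1.87 -0.3   0.95  1.87] t 6.35 w 0.353 F [0.1 0.2 0.2]
[-0.02420436  0.01252409 -0.05688566]
```

View pics/w3.png

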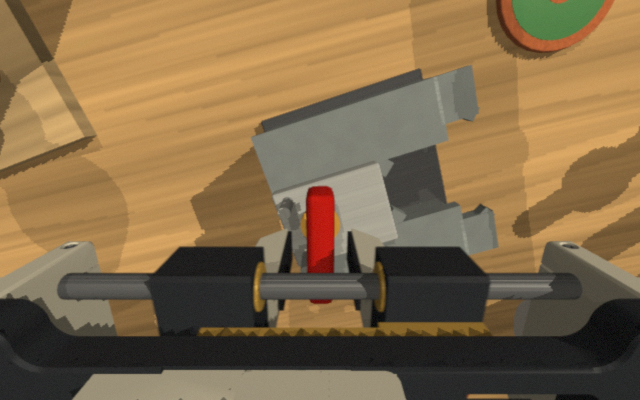

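View pics/s3.png

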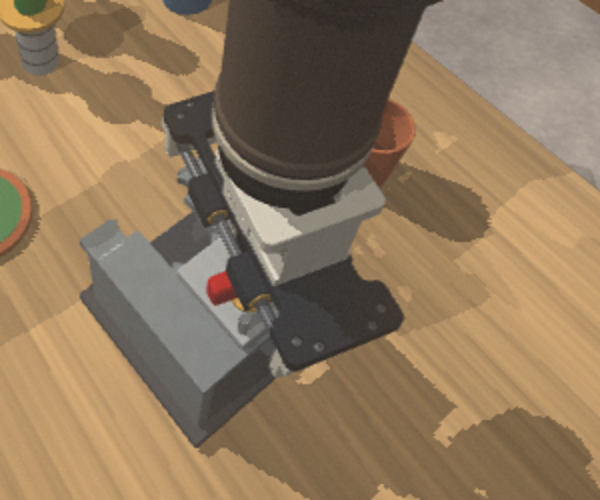

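Emit:
arm_command([
  [[0, 0, 0], [0, 0, 0]],
  [[0, 0, 0], [0, 0, 0]],
  [[0, 0, 0], [0, 0, 0]],
  [[0, 0, 0], [0, 0, 0]],
])

```text
clock: 6.85
position: [0.5231, -0.1766, 0.1663]
ee_rot: [-1.562, 0.186, -0.186]
force: [0.3, 2.0, 1.4]
width: 0.173
```

```bash
python3 - <<'E'
from h import *
rel([.521,-.1765,.166],76.4);print(observe()['ft_torque'])
E
```

```text
shift mm [-2.   0.3 -0.4] turn deg [-0.03  0.06 -0.  ] | jaw ang 76.5 pos [ 0.5231 -0.1766  0.1663] ydown [ 0.  0. -1.] q [-0.23  0.42  0.63  1.87 -0.3   0.95  1.87] t 6.85 w 0.173 F [0.3 2.  1.4]
[ 0.53938793 -0.08404763  0.08031553]
```

Emit:
arm_command([
  [[0, 0, 0], [0, 0, 0]],
  [[0, -0.0002, 0], [0, 4, 0]],
  [[0, -0.0004, 0], [0, 8, 0]],
  [[0, -0.0006, 0], [0, 12, 0]],
  [[0, -0.0008, 0], [0, 16, 0]],
], squeeze=40)

```text
clock: 7.35
position: [0.5231, -0.1766, 0.1671]
ee_rot: [-1.532, 0.406, -0.406]
force: [0.0, 3.9, 1.5]
width: 0.174
```

```bash
python3 - <<'E'
from h import *
rel([.521,-.1765,.166],76.4);print(observe()['ft_torque'])
E
```

```text
shift mm [-1.8  1.1 -1. ] turn deg [-3.00e-02 -1.61e+01 -1.00e-02] | jaw ang 60.3 pos [ 0.5231 -0.1766  0.1671] ydown [ 0.     0.001 -1.   ] q [-0.28  0.44  0.71  1.87 -0.34  0.96  1.63] t 7.35 w 0.174 F [0.  3.9 1.5]
[ 0.72624559 -0.06706479  0.11223611]
```

Emit:
arm_command([
  [[0, -0.0004, 0], [0, 7, 0]],
  [[0, -0.0007, 0], [0, 14, 0]],
  [[0, -0.0011, 0], [0, 21, 0]],
  [[0, -0.0015, 0], [0, 28, 0]],
  [[0, -0.0018, 0], [0, 35, 0]],
])

```text
clock: 7.85
position: [0.5232, -0.1764, 0.169]
ee_rot: [-1.385, 0.88, -0.879]
force: [1.7, 3.7, 1.1]
width: 0.173
```

```bash
python3 - <<'E'
from h import *
rel([.521,-.1765,.166],76.4);print(observe()['ft_torque'])
E
```

```text
shift mm [-0.8  3.  -2. ] turn deg [-4.00e-02 -5.12e+01 -2.00e-02] | jaw ang 25.2 pos [ 0.5232 -0.1764  0.169 ] ydown [ 0.     0.001 -1.   ] q [-0.39  0.48  0.88  1.88 -0.44  0.99  1.13] t 7.85 w 0.173 F [1.7 3.7 1.1]
[ 0.6708608  -0.09854056  0.1886385 ]
```

Emit:
arm_command([
  [[0, -0.0004, 0], [0, 7, 0]],
  [[0, -0.0007, 0], [0, 14, 0]],
  [[0, -0.0011, 0], [0, 21, 0]],
  [[0, -0.0015, 0], [0, 28, 0]],
  [[0, -0.0018, 0], [0, 35, 0]],
])

```text
clock: 8.35
position: [0.5234, -0.1764, 0.1708]
ee_rot: [-1.123, 1.334, -1.334]
force: [1.0, 2.8, 1.1]
width: 0.169
```

```bash
python3 - <<'E'
from h import *
rel([.521,-.1765,.166],76.4);print(observe()['ft_torque'])
E
```

```text
shift mm [ 0.5  4.8 -2.3] turn deg [-5.00e-02 -8.62e+01 -2.00e-02] | jaw ang -9.8 pos [ 0.5234 -0.1764  0.1708] ydown [ 0.     0.001 -1.   ] q [-0.48  0.55  1.06  1.88 -0.55  1.04  0.63] t 8.35 w 0.169 F [1.  2.8 1.1]
[ 0.5817583  -0.09414429  0.23274987]
```

Emit:
arm_command([
  [[0, -0.0004, 0], [0, 6, 0]],
  [[0, -0.0007, 0], [0, 12, 0]],
  [[0, -0.001, 0], [0, 18, 0]],
  [[0, -0.0013, 0], [0, 24, 0]],
  [[0, -0.0015, 0], [0, 28, 0]],
])

```text
clock: 8.85
position: [0.5234, -0.1765, 0.1723]
ee_rot: [-0.821, 1.676, -1.675]
force: [1.6, 3.8, 1.2]
width: 0.169
```

```bash
python3 - <<'E'
from h import *
rel([.521,-.1765,.166],76.4);print(observe()['ft_torque'])
E
```

```text
shift mm [ 1.5  6.3 -1.9] turn deg [-3.0000e-02 -1.1415e+02 -2.0000e-02] | jaw ang -37.7 pos [ 0.5234 -0.1765  0.1723] ydown [ 0.  0. -1.] q [-0.54  0.62  1.19  1.88 -0.65  1.1   0.25] t 8.85 w 0.169 F [1.6 3.8 1.2]
[ 0.64536089 -0.22278687  0.13241066]
```

Emit:
arm_command([
  [[0, -0.0001, 0], [0, 2, 0]],
  [[0, -0.0002, 0], [0, 4, 0]],
  [[0, -0.0003, 0], [0, 6, 0]],
  [[0, -0.0003, 0], [0, 6, 0]],
])

```text
clock: 9.25
position: [0.5234, -0.1765, 0.1726]
ee_rot: [-0.746, 1.744, -1.743]
force: [3.9, 4.9, 1.5]
width: 0.17
```

```bash
python3 - <<'E'
from h import *
rel([.521,-.1765,.166],76.4);print(observe()['ft_torque'])
E
```

```text
shift mm [ 1.7  6.6 -1.8] turn deg [-5.0000e-02 -1.2001e+02 -4.0000e-02] | jaw ang -43.6 pos [ 0.5234 -0.1765  0.1726] ydown [ 0.001  0.001 -1.   ] q [-0.55  0.63  1.22  1.88 -0.67  1.11  0.16] t 9.25 w 0.17 F [3.9 4.9 1.5]
[ 1.02484632 -0.47208905  0.06935791]
```

Emit:
arm_command([
  [[0, 0, 0], [0, 0, 0]],
  [[0, 0, 0], [0, 0, 0]],
  [[0, 0, 0], [0, 0, 0]],
  [[0, 0, 0], [0, 0, 0]],
  [[0, 0, 0], [0, 0, 0]],
], fingers=-1)

```text
clock: 9.75
position: [0.5228, -0.1773, 0.1725]
ee_rot: [-0.748, 1.744, -1.744]
force: [0.5, 0.0, 0.8]
width: 0.552
```

Emit:
arm_command([
  [[0, -0.03, 0], [0, 0, 0]],
  [[0, -0.07, 0], [0, 0, 0]],
  [[0, -0.11, 0], [0, -8, 0]],
  [[0, -0.16, 0], [0, -16, 0]],
  [[0, -0.16, 0], [0, -24, 0]],
])

```text
clock: 10.25
position: [0.5247, -0.1795, 0.3383]
ee_rot: [-1.025, 1.445, -1.458]
force: [0.5, 0.1, -0.9]
width: 0.978
```

```bash
python3 - <<'E'
from h import *
rel([.55,.1,.33],80)
st=observe();p=get_image('wrist');S=get_image('side');cv2.imwrite('pics/w4.png',p['color'][:,:,::-1]);cv2.imwrite('pics/s4.png',cv2.resize(S['color'][150:400,250:550],None,fx=2,fy=2)[:,:,::-1])
E
```

```text
shift mm [-272.2    7.7  -68.6] turn deg [ -0.36 -99.31   0.44] | jaw ang -19.3 pos [ 0.5247 -0.1795  0.3383] ydown [ 0.008 -0.003 -1.   ] q [-0.6   0.4   1.21  1.64 -0.39  1.37  0.33] t 10.25 w 0.978 F [ 0.5  0.1 -0.9]
```

View pics/w4.png

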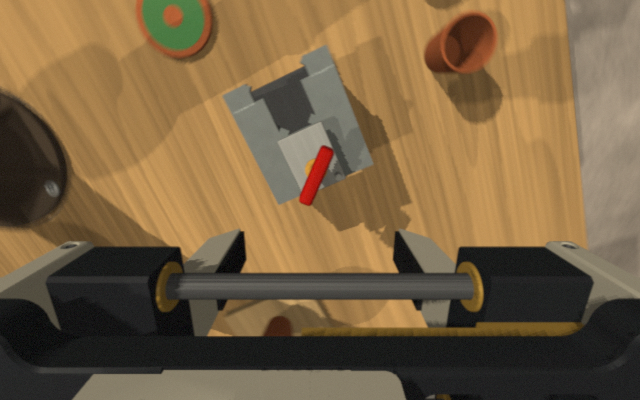

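View pics/s4.png

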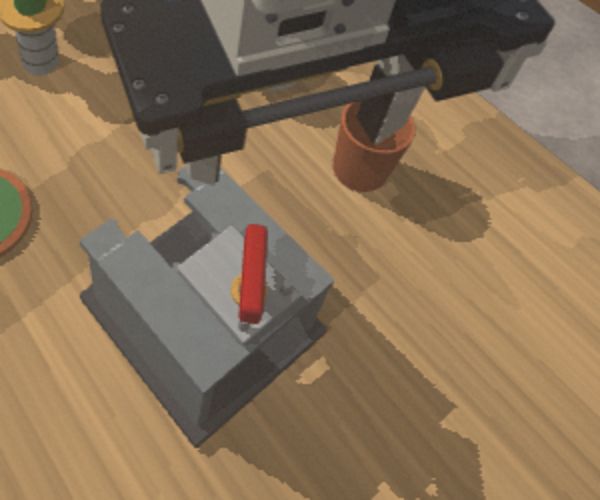

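```bash
python3 - <<'E'
from h import *
rel([.548,.21,.33],3.4)
E
```

```text
shift mm [-373.7    4.1 -105.6] turn deg [ -0.16 -22.84  -0.05] | jaw ang -19.4 pos [ 0.5232 -0.1775  0.3338] ydown [ 0.003  0.001 -1.   ] q [-0.6   0.4   1.21  1.64 -0.39  1.36  0.33] t 10.35 w 0.994 F [-0.8  0.2  0.3]
```

Emit:
arm_command([
  [[-0.374, 0.003, -0.106], [0, -23, 0]],
  [[-0.374, 0.003, -0.106], [0, -23, 0]],
  [[-0.374, 0.003, -0.106], [0, -23, 0]],
  [[-0.374, 0.003, -0.106], [0, -23, 0]],
  [[-0.374, 0.003, -0.106], [0, -23, 0]],
])

```text
clock: 10.85
position: [0.5383, 0.0747, 0.3294]
ee_rot: [-1.236, 1.17, -1.167]
force: [0.4, 0.1, 0.8]
width: 0.994
```

```bash
python3 - <<'E'
from h import *
rel([.548,.21,.33],3.4)
E
```

```text
shift mm [-134.6   -0.5   17.2] turn deg [ 0.11 -0.22 -0.03] | jaw ang 3.2 pos [0.5383 0.0747 0.3294] ydown [-0.002  0.    -1.   ] q [-1.05  0.36  1.13  1.67 -0.33  1.33  0.2 ] t 10.85 w 0.994 F [0.4 0.1 0.8]
```

Emit:
arm_command([
  [[-0.135, 0, 0.017], [0, 0, 0]],
  [[-0.135, 0, 0.017], [0, 0, 0]],
  [[-0.135, 0, 0.017], [0, 0, 0]],
  [[-0.135, 0, 0.017], [0, 0, 0]],
  [[-0.135, 0, 0.017], [0, 0, 0]],
])

```text
clock: 11.35
position: [0.5474, 0.2089, 0.3289]
ee_rot: [-1.239, 1.167, -1.167]
force: [-0.1, -0.7, -0.6]
width: 1.005
```

```bash
python3 - <<'E'
from h import *
rel([.548,.21,.33],3.4)
st=observe();p=get_image('wrist');S=get_image('side');T=get_image('top');cv2.imwrite('pics/w5.png',p['color'][:,:,::-1])
for n in ['barrel_centre','barrel_neck','barrel_flange']:
    for q,s in ((p,st),(S,None),(T,None)):
        print(n,[(np.round(a['point'],1),round(a['confidence'],2)) for a in place_of(q,n)][:4])
E
```

```text
shift mm [-1.1 -1.1  0.6] turn deg [ 0.14 -0.06  0.12] | jaw ang 3.3 pos [0.5474 0.2089 0.3289] ydown [-0.002 -0.002 -1.   ] q [-1.17  0.45  1.1   1.57 -0.4   1.38  0.02] t 11.35 w 1.005 F [-0.1 -0.7 -0.6]
barrel_centre [(array([259.6,  27.5]), 0.94), (array([353.6,  35.4]), 0.63), (array([327.7, 151.8]), 0.62)]
barrel_centre [(array([263.8, 157.1]), 0.85), (array([251. , 109.6]), 0.8), (array([204. , 136.3]), 0.67), (array([340.7, 267.4]), 0.53)]
barrel_centre [(array([266.2, 215.5]), 0.39)]
barrel_neck [(array([323.5, 149. ]), 0.92), (array([250.3,  19. ]), 0.89), (array([370.4,  19.9]), 0.76)]
barrel_neck [(array([198.8, 119.4]), 0.62), (array([243.6,  86. ]), 0.61), (array([264.4, 139.1]), 0.56)]
barrel_neck [(array([264.4, 211.3]), 0.56)]
barrel_flange [(array([258.9,  26.7]), 0.92), (array([353.3,  35. ]), 0.91), (array([324.5, 146.7]), 0.7)]
barrel_flange [(array([208.9, 135. ]), 0.94), (array([246.6, 104.7]), 0.89), (array([266.2, 152.2]), 0.62)]
barrel_flange [(array([265.6, 213.9]), 0.47), (array([430.3, 221.8]), 0.36)]
```

View pics/w5.png

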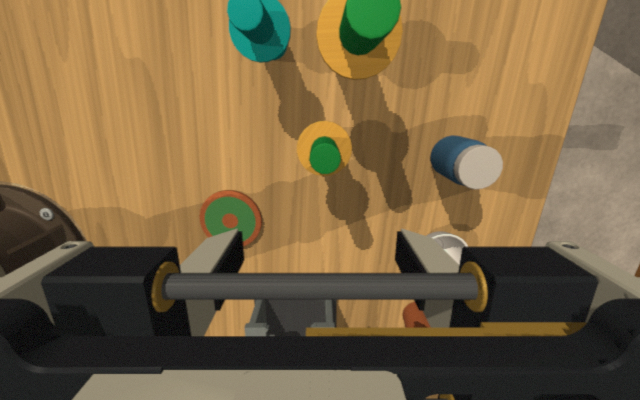

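```bash
python3 - <<'E'
from h import *
st=observe();p=get_image('wrist');S=get_image('side');T=get_image('top')
def seg(q,box,lo,hi):
    x0,y0,x1,y1=box;h=cv2.cvtColor(q['color'][y0:y1,x0:x1],cv2.COLOR_RGB2HSV);m=cv2.inRange(h,lo,hi)
    n,l,s,c=cv2.connectedComponentsWithStats(m);i=1+np.argmax(s[1:,4]);return s[i]+np.array([x0,y0,0,0,0]),c[i]+[x0,y0],np.argwhere(l==i)[:,::-1]+[x0,y0]
for nm,q,b in (('w',p,(290,110,360,190)),('s',S,(245,115,290,170)),('t',T,(245,195,285,232))):
    g=seg(q,b,(45,90,40),(80,255,255));print(nm,'green',g[0],g[1].round(1))
    y=seg(q,b,(12,100,130),(28,255,255));print(nm,'brass',y[0])
cv2.imwrite('pics/w5c.png',cv2.resize(p['color'][110:190,285:365],None,fx=7,fy=7,interpolation=3)[:,:,::-1])
print([tri([(p,place_of(p,'barrel_neck')[0]['point'],st),(S,(264.4,139.1),None),(T,(264.4,211.3),None)])])
print([tri([(p,(324.5,146.7),st),(S,(266.2,152.2),None),(T,(265.6,213.9),None)])])
E
```

```text
w green [309 136  31  37 872] [323.5 154.6]
w brass [ 290  110   70   80 3003]
s green [253 124  16  33 237] [260.  136.1]
s brass [262 115  28  38 680]
t green [271 212   1   3   3] [271. 213.]
t brass [271 197  14  35 336]
[(array([ 0.60926614,  0.39182497, -0.04572433]), np.float64(43.67357661696616))]
[(array([0.55337632, 0.2338955 , 0.09206741]), np.float64(0.8715717500978144))]
```

View pics/w5c.png

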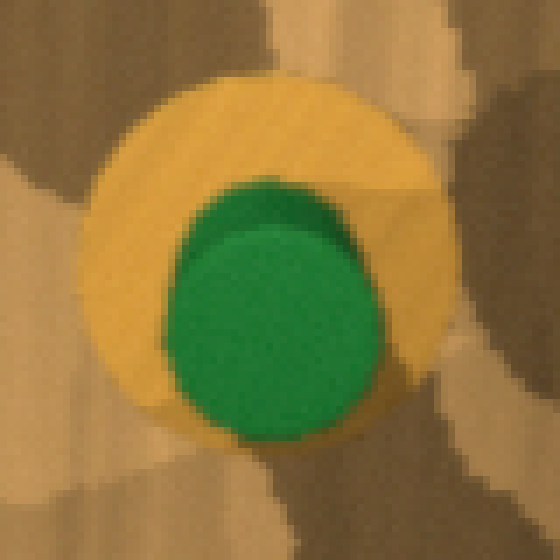

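```bash
python3 - <<'E'
from h import *
st=observe();p=get_image('wrist');S=get_image('side');T=get_image('top')
print(onz(p,(324.3,157.4),.167,st),onz(p,(323.4,147.4),.097,st))
print(tri([(p,(324.3,157.4),st),(S,(261.5,128.75),None)]),onz(S,(261.5,128.75),.167))
cv2.imwrite('pics/t5c.png',cv2.resize(T['color'][190:240,240:300],None,fx=9,fy=9,interpolation=3)[:,:,::-1])
rel([.551,.233,.2],3.4)
E
```

```text
[0.5515524  0.23334373] [0.55153728 0.23424511]
(array([0.55204289, 0.23267209, 0.16397905]), np.float64(0.6771651328213579)) [0.55218041 0.22912637]
shift mm [-24.5 130.6   4.3] turn deg [-0.    0.04 -0.  ] | jaw ang 3.4 pos [0.5481 0.2083 0.3306] ydown [ 0.  0. -1.] q [-1.17  0.45  1.1   1.56 -0.4   1.38  0.02] t 12.3 w 1.0 F [-0.1  0.4 -0.6]
```

View pics/t5c.png

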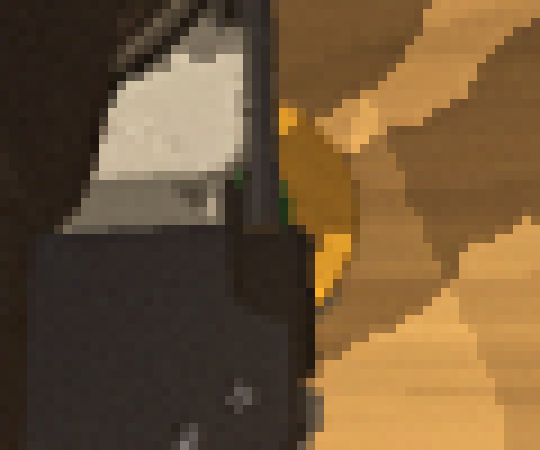

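Emit:
arm_command([
  [[-0.0247, 0, 0.005], [0, 0, 0]],
  [[-0.0247, 0.05, 0.005], [0, 0, 0]],
  [[-0.0247, 0.1, 0.005], [0, 0, 0]],
  [[-0.0247, 0.12, 0.005], [0, 0, 0]],
  [[-0.0247, 0.12, 0.005], [0, 0, 0]],
])

```text
clock: 12.8
position: [0.5497, 0.233, 0.2076]
ee_rot: [-1.242, 1.167, -1.164]
force: [0.9, -0.6, 0.7]
width: 0.997
```

```bash
python3 - <<'E'
from h import *
rel([.5516,.2332,.143],3.4)
st=observe();p=get_image('wrist');cv2.imwrite('pics/w6.png',p['color'][:,:,::-1])
E
```

```text
shift mm [-0.2 64.6  2.2] turn deg [0.28 0.04 0.13] | jaw ang 3.4 pos [0.5497 0.233  0.2076] ydown [-0.005 -0.002 -1.   ] q [-1.14  0.57  1.01  1.72 -0.52  1.16  0.08] t 12.8 w 0.997 F [ 0.9 -0.6  0.7]
```

View pics/w6.png

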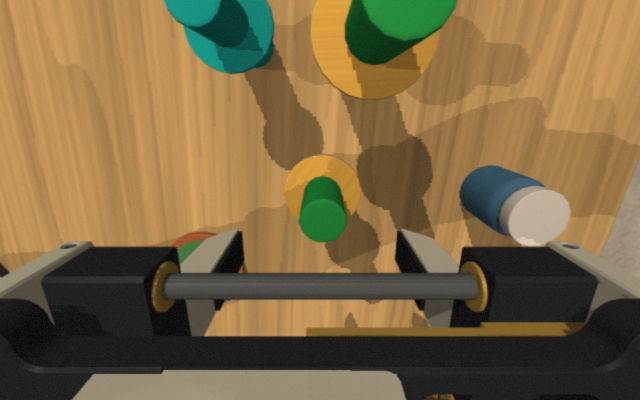

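Emit:
arm_command([
  [[0, 0.03, 0.0005], [0, 0, 0]],
  [[0, 0.055, 0.0005], [0, 0, 0]],
  [[0, 0.0675, 0.0005], [0, 0, 0]],
  [[0, 0.0675, 0.0005], [0, 0, 0]],
  [[0, 0.0675, 0.0005], [0, 0, 0]],
])

```text
clock: 13.35
position: [0.5532, 0.2333, 0.1446]
ee_rot: [-1.235, 1.164, -1.165]
force: [0.5, -0.3, 0.5]
width: 1.001
```

Emit:
arm_command([
  [[0, 0, 0], [0, 0, 0]],
  [[0, 0, 0], [0, 0, 0]],
  [[0, 0, 0], [0, 0, 0]],
  [[0, 0, 0], [0, 0, 0]],
  [[0, 0, 0], [0, 0, 0]],
], fingers=1, squeeze=15)

```text
clock: 13.85
position: [0.5522, 0.2333, 0.1432]
ee_rot: [-1.237, 1.165, -1.165]
force: [-0.0, -0.3, -0.3]
width: 0.612
```

Emit:
arm_command([
  [[0, 0, 0], [0, 0, 0]],
  [[0, 0, 0], [0, 0, 0]],
  [[0, 0, 0], [0, 0, 0]],
  [[0, 0, 0], [0, 0, 0]],
])

```text
clock: 14.25
position: [0.5521, 0.2332, 0.1431]
ee_rot: [-1.237, 1.165, -1.165]
force: [-0.7, -0.6, -0.1]
width: 0.388
```

```bash
python3 - <<'E'
from h import *
rel([.5516,.2332,.143],3.4)
st=observe();p=get_image('wrist');cv2.imwrite('pics/w7.png',p['color'][:,:,::-1])
E
```

```text
shift mm [-0.1  0.1 -0.5] turn deg [0.01 0.03 0.  ] | jaw ang 3.4 pos [0.5521 0.2332 0.1431] ydown [-0. -0. -1.] q [-1.1   0.63  0.95  1.79 -0.59  1.04  0.14] t 14.25 w 0.388 F [-0.7 -0.6 -0.1]
```

View pics/w7.png

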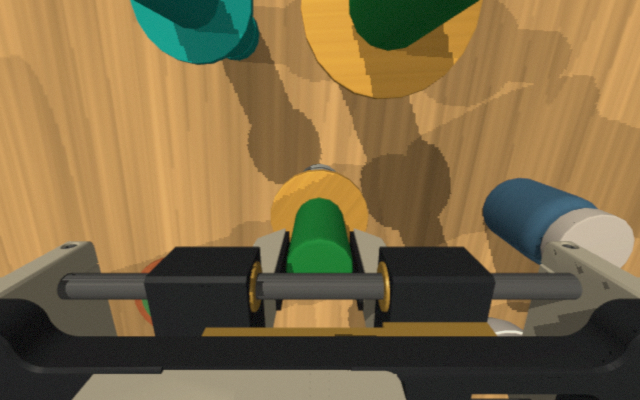

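Gripped width 0.388 ≈ 35.7 mm, which matches the neck. Squeeze harder and lift a little.

Emit:
arm_command([
  [[0, 0, 0], [0, 0, 0]],
  [[0, 0, 0], [0, 0, 0]],
  [[0, -0.01, 0], [0, 0, 0]],
  [[0, -0.03, 0], [0, 0, 0]],
  [[0, -0.03, 0], [0, 0, 0]],
], squeeze=45)

```text
clock: 14.8
position: [0.5536, 0.2332, 0.1754]
ee_rot: [-1.234, 1.163, -1.166]
force: [0.5, -0.2, -4.0]
width: 0.38
```

```bash
python3 - <<'E'
from h import *
rel([.5516,.2332,.143],3.4)
p=get_image('wrist');S=get_image('side');cv2.imwrite('pics/s8.png',cv2.resize(S['color'][50:350,200:500],None,fx=2,fy=2)[:,:,::-1])
y=np.array([-np.sin(np.radians(3.4)),np.cos(np.radians(3.4))]);h=np.array([.518,-.103])
for d in (0,.09,.11): print(d,h+y*d)
rel([*(h+y*.12),.19],3.4)
E
```

```text
shift mm [-0.1 32.4 -2.1] turn deg [-0.19  0.01 -0.06] | jaw ang 3.4 pos [0.5536 0.2332 0.1754] ydown [ 0.003  0.001 -1.   ] q [-1.12  0.6   0.98  1.76 -0.56  1.09  0.11] t 14.8 w 0.38 F [ 0.5 -0.2 -4. ]
0 [ 0.518 -0.103]
0.09 [ 0.51266243 -0.01315842]
0.11 [0.5114763  0.00680638]
shift mm [213.7 -17.  -54.3] turn deg [-0.03  0.04 -0.03] | jaw ang 3.4 pos [0.5522 0.2333 0.1732] ydown [ 0.     0.001 -1.   ] q [-1.12  0.6   0.98  1.76 -0.56  1.09  0.11] t 14.9 w 0.384 F [-0.  -0.4 -5.5]
```

View pics/s8.png

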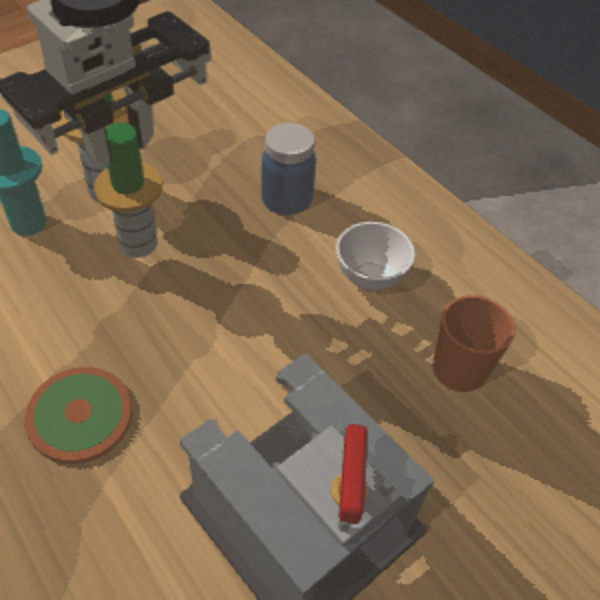

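Emit:
arm_command([
  [[0.04, -0.012, -0.012], [0, 0, 0]],
  [[0.09, -0.012, -0.024], [0, 0, 0]],
  [[0.14, -0.012, -0.038], [0, 0, 0]],
  [[0.18, -0.012, -0.048], [0, 0, 0]],
  [[0.204, -0.012, -0.054], [0, 0, 0]],
])

```text
clock: 15.4
position: [0.5087, 0.0223, 0.1847]
ee_rot: [-1.236, 1.169, -1.168]
force: [0.5, 0.6, -4.4]
width: 0.382
```

Emit:
arm_command([
  [[0, 0, 0], [0, 0, 0]],
  [[0, 0, 0], [0, 0, 0]],
  [[0, 0, 0], [0, 0, 0]],
])

```text
clock: 15.7
position: [0.5104, 0.0276, 0.1846]
ee_rot: [-1.238, 1.164, -1.163]
force: [-0.1, 0.8, -4.4]
width: 0.383
```

```bash
python3 - <<'E'
from h import *
rel([.5103,.0268,.17],3.4)
st=observe();p=get_image('wrist');S=get_image('side');T=get_image('top')
cv2.imwrite('pics/w9.png',p['color'][:,:,::-1]);cv2.imwrite('pics/s9.png',cv2.resize(S['color'][150:380,220:450],None,fx=2.5,fy=2.5,interpolation=3)[:,:,::-1])
for n in ['barrel_neck','barrel_flange','slot_home','clamp_edge']:
    for q,s in ((p,st),(S,None),(T,None)):
        print(n,[(np.round(a['point'],1),round(a['confidence'],2)) for a in place_of(q,n)][:4])
E
```

```text
shift mm [ 0.8 14.6 -0.2] turn deg [ 0.04  0.12 -0.02] | jaw ang 3.5 pos [0.5104 0.0276 0.1846] ydown [-0.001  0.    -1.   ] q [-0.91  0.43  1.04  1.96 -0.45  1.    0.4 ] t 15.7 w 0.383 F [-0.1  0.8 -4.4]
barrel_neck [(array([321.4, 241.2]), 0.73)]
barrel_neck [(array([243.1,  83.8]), 0.92), (array([202.3, 120. ]), 0.61)]
barrel_neck [(array([205.2, 196.7]), 0.93), (array([206.6, 246.9]), 0.87), (array([401.7, 226.9]), 0.47)]
barrel_flange [(array([318.4, 215.2]), 0.6), (array([321.4, 329.8]), 0.54)]
barrel_flange [(array([250.1, 108. ]), 0.84), (array([206.9, 134.8]), 0.76), (array([298.4, 215.8]), 0.6)]
barrel_flange [(array([210.1, 244.3]), 0.81), (array([213.7, 198.6]), 0.6)]
slot_home [(array([318.1, 330.5]), 0.66)]
slot_home [(array([339.1, 268.4]), 0.84)]
slot_home [(array([394.9, 225.9]), 0.58)]
clamp_edge []
clamp_edge [(array([346.6, 275.7]), 0.68)]
clamp_edge [(array([403.5, 223.7]), 0.97)]
```

View pics/w9.png

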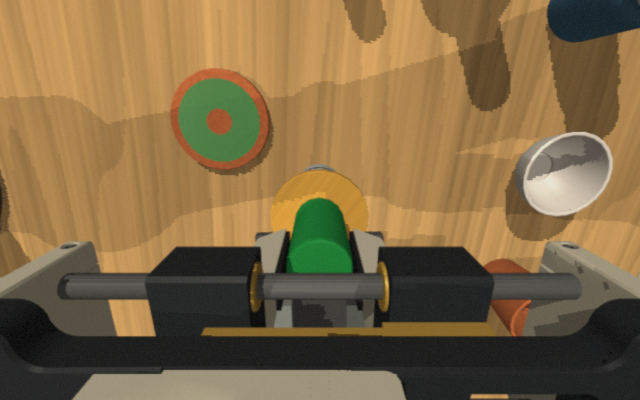

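View pics/s9.png

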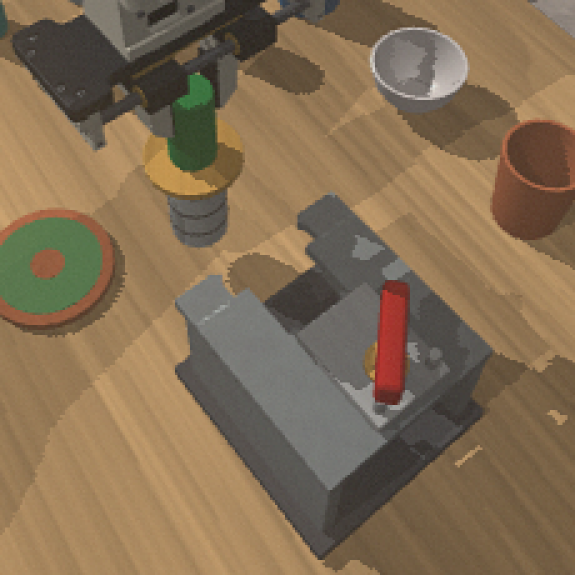

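Emit:
arm_command([
  [[0, 0.0146, 0], [0, 0, 0]],
  [[0.02, 0.0146, 0], [0, 0, 0]],
  [[0.045, 0.0146, 0], [0, 0, 0]],
  [[0.07, 0.0146, 0], [0, 0, 0]],
  [[0.08, 0.0146, 0], [0, 0, 0]],
])

```text
clock: 16.95
position: [0.5149, -0.0562, 0.1698]
ee_rot: [-1.236, 1.167, -1.168]
force: [-0.7, -0.2, -4.1]
width: 0.382
```

```bash
python3 - <<'E'
from h import *
y=np.array([-np.sin(np.radians(3.4)),np.cos(np.radians(3.4))]);h=np.array([.518,-.103])
rel([*h,.1675],3.4)
st=observe();p=get_image('wrist');S=get_image('side');T=get_image('top')
cv2.imwrite('pics/t10.png',cv2.resize(T['color'][170:280,350:460],None,fx=5,fy=5,interpolation=3)[:,:,::-1]);cv2.imwrite('pics/s10.png',cv2.resize(S['color'][180:380,250:450],None,fx=3,fy=3,interpolation=3)[:,:,::-1])
E
```

```text
shift mm [46.9  2.4  0.5] turn deg [ 0.01 -0.13  0.06] | jaw ang 3.3 pos [ 0.5149 -0.0562  0.1698] ydown [-0.    -0.001 -1.   ] q [-0.72  0.46  1.01  1.96 -0.47  0.98  0.57] t 16.95 w 0.382 F [-0.7 -0.2 -4.1]
```

View pics/s10.png

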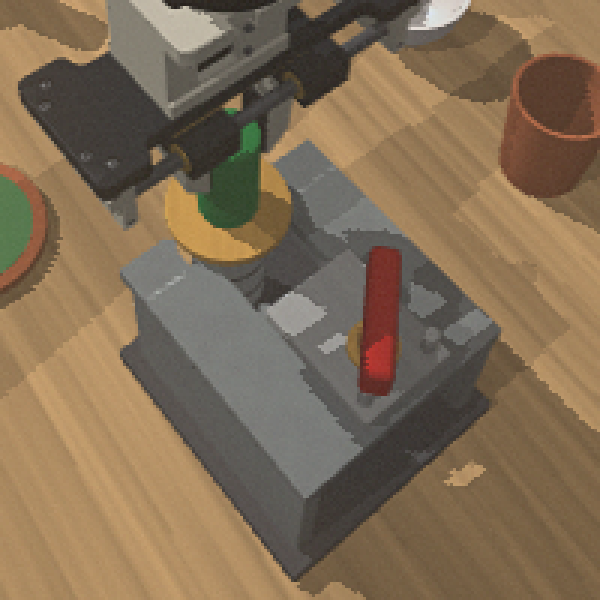

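Emit:
arm_command([
  [[0.005, 0.002, 0], [0, 0, 0]],
  [[0.012, 0.002, 0], [0, 0, 0]],
  [[0.02, 0.002, 0], [0, 0, 0]],
  [[0.027, 0.002, 0], [0, 0, 0]],
  [[0.03, 0.002, 0], [0, 0, 0]],
])

```text
clock: 17.6
position: [0.5171, -0.0846, 0.1686]
ee_rot: [-1.236, 1.165, -1.166]
force: [-0.2, 0.6, -4.3]
width: 0.384
```

Emit:
arm_command([
  [[0.003, 0, 0], [0, 0, 0]],
  [[0.006, 0, 0], [0, 0, 0]],
  [[0.009, 0, 0], [0, 0, 0]],
  [[0.012, 0, 0], [0, 0, 0]],
  [[0.012, 0, 0], [0, 0, 0]],
])

```text
clock: 18.1
position: [0.5178, -0.0959, 0.1685]
ee_rot: [-1.237, 1.165, -1.166]
force: [0.4, -0.3, -4.9]
width: 0.381
```

```bash
python3 - <<'E'
from h import *
h=np.array([.518,-.103])
rel([*h,.1675],3.4)
st=observe();p=get_image('wrist');S=get_image('side')
cv2.imwrite('pics/s11.png',cv2.resize(S['color'][180:380,250:450],None,fx=3,fy=3,interpolation=3)[:,:,::-1])
E
```

```text
shift mm [ 7.1  1.  -0.2] turn deg [-0.01  0.    0.01] | jaw ang 3.4 pos [ 0.5178 -0.0959  0.1685] ydown [ 0. -0. -1.] q [-0.62  0.47  0.99  1.94 -0.48  0.98  0.65] t 18.1 w 0.381 F [ 0.4 -0.3 -4.9]
```

View pics/s11.png

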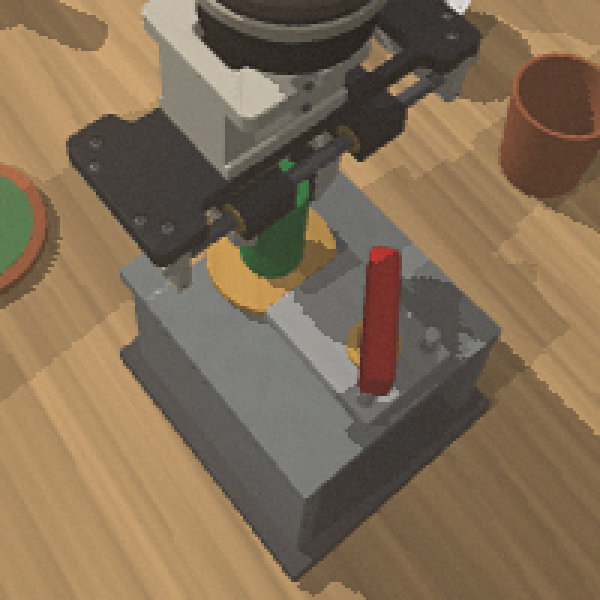

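Emit:
arm_command([
  [[0.0015, 0, 0], [0, 0, 0]],
  [[0.003, 0, 0], [0, 0, 0]],
  [[0.0045, 0, 0], [0, 0, 0]],
  [[0.0055, 0, 0], [0, 0, 0]],
  [[0.0055, 0, 0], [0, 0, 0]],
])

```text
clock: 18.7
position: [0.5181, -0.101, 0.1685]
ee_rot: [-1.237, 1.165, -1.165]
force: [0.6, 0.8, -3.4]
width: 0.385
```

Emit:
arm_command([
  [[0.001, 0, 0], [0, 0, 0]],
  [[0.002, 0, 0], [0, 0, 0]],
  [[0.002, 0, 0], [0, 0, 0]],
])

```text
clock: 19.0
position: [0.5182, -0.1022, 0.1685]
ee_rot: [-1.236, 1.165, -1.164]
force: [-0.1, 5.0, -2.0]
width: 0.382
```

Emit:
arm_command([
  [[0.0005, 0, 0], [0, 0, 0]],
  [[0.001, 0, 0], [0, 0, 0]],
  [[0.001, 0, 0], [0, 0, 0]],
])

```text
clock: 19.3
position: [0.5183, -0.1029, 0.1685]
ee_rot: [-1.236, 1.165, -1.163]
force: [-0.6, 6.2, 0.9]
width: 0.386
```

```bash
python3 - <<'E'
from h import *
h=np.array([.518,-.103])
rel([*h,.1675],3.4);print(observe()['ft_torque'])
st=observe();p=get_image('wrist');S=get_image('side');T=get_image('top')
cv2.imwrite('pics/t12.png',cv2.resize(T['color'][170:280,350:460],None,fx=5,fy=5,interpolation=3)[:,:,::-1])
cv2.imwrite('pics/w12.png',p['color'][:,:,::-1])
cv2.imwrite('pics/s12.png',cv2.resize(S['color'][180:380,250:450],None,fx=3,fy=3,interpolation=3)[:,:,::-1])
E
```

```text
shift mm [ 0.1  1.  -0.3] turn deg [ 0.01  0.07 -0.1 ] | jaw ang 3.5 pos [ 0.5183 -0.1029  0.1685] ydown [-0.     0.002 -1.   ] q [-0.6   0.48  0.99  1.94 -0.48  0.99  0.67] t 19.3 w 0.386 F [-0.6  6.2  0.9]
[ 1.63249374  0.34035618 -0.0478682 ]
```

View pics/s12.png

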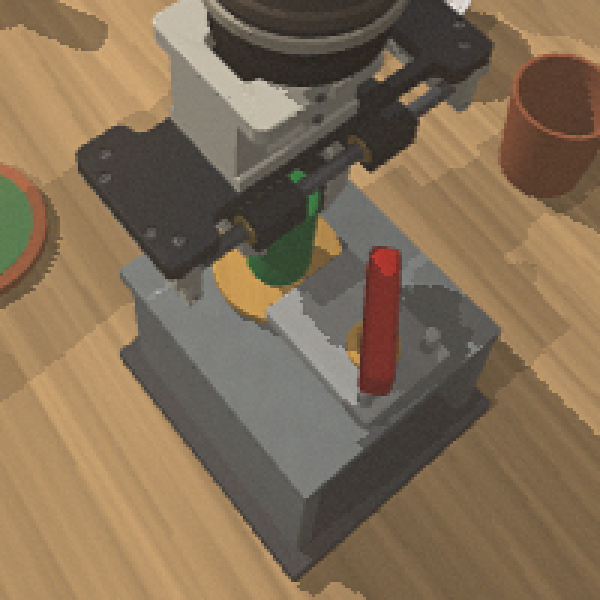

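View pics/w12.png

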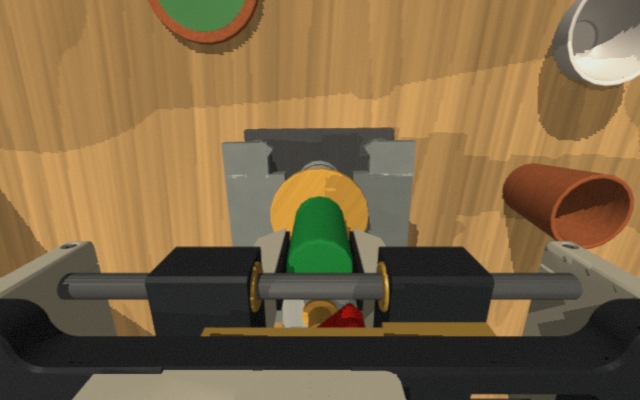

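Emit:
arm_command([
  [[-0.0008, 0.0008, 0], [0, 0, 0]],
  [[-0.0008, 0.0016, 0], [0, 0, 0]],
  [[-0.0008, 0.0024, 0], [0, 0, 0]],
  [[-0.0008, 0.0024, 0], [0, 0, 0]],
])

```text
clock: 19.85
position: [0.5183, -0.1024, 0.1661]
ee_rot: [-1.236, 1.165, -1.164]
force: [-0.3, 3.8, -0.7]
width: 0.385
```

```bash
python3 - <<'E'
from h import *
h=np.array([.518,-.103])
rel([*h,.165],3.4);print(observe()['ft_torque'])
E
```

```text
shift mm [ 0.6  1.1 -0.3] turn deg [ 0.    0.07 -0.07] | jaw ang 3.5 pos [ 0.5183 -0.1024  0.1661] ydown [-0.     0.001 -1.   ] q [-0.6   0.48  0.99  1.94 -0.48  0.98  0.67] t 19.85 w 0.385 F [-0.3  3.8 -0.7]
[1.28606382 0.22271942 0.05686242]
```

Emit:
arm_command([
  [[-0.0003, 0.0005, 0], [0, 0, 0]],
  [[-0.0003, 0.001, 0], [0, 0, 0]],
  [[-0.0003, 0.001, 0], [0, 0, 0]],
  [[-0.0003, 0.001, 0], [0, 0, 0]],
])

```text
clock: 20.25
position: [0.5183, -0.1021, 0.1654]
ee_rot: [-1.236, 1.165, -1.163]
force: [-1.9, 6.7, 4.8]
width: 0.385
```

```bash
python3 - <<'E'
from h import *
h=np.array([.518,-.103])
rel([*h,.165],3.4);print(observe()['ft_torque'])
E
```

```text
shift mm [ 0.9  0.4 -0.3] turn deg [-0.01  0.07 -0.08] | jaw ang 3.5 pos [ 0.5183 -0.1021  0.1654] ydown [ 0.     0.001 -1.   ] q [-0.6   0.48  0.98  1.94 -0.48  0.98  0.67] t 20.25 w 0.385 F [-1.9  6.7  4.8]
[ 1.50224644  0.6000817  -0.00842598]
```

Emit:
arm_command([
  [[0, 0, 0], [0, 0, 0]],
  [[0, 0, 0], [0, 0, 0]],
  [[0, 0, 0], [0, 0, 0]],
  [[0, 0, 0], [0, 0, 0]],
  [[0, 0, 0], [0, 0, 0]],
], fingers=-1)

```text
clock: 20.75
position: [0.5183, -0.1032, 0.1651]
ee_rot: [-1.237, 1.165, -1.166]
force: [-0.1, 1.0, 0.6]
width: 0.764
```

Emit:
arm_command([
  [[0, 0, 0], [0, 0, 0]],
  [[0, 0, 0], [0, 0, 0]],
  [[0, -0.02, 0], [0, 0, 0]],
  [[0, -0.06, 0], [0, 0, 0]],
  [[0, -0.1, 0], [0, 0, 0]],
])

```text
clock: 21.25
position: [0.5176, -0.103, 0.2659]
ee_rot: [-1.238, 1.166, -1.165]
force: [0.3, 0.8, 0.1]
width: 1.0
```

Emit:
arm_command([
  [[0, -0.04, 0], [0, 0, 0]],
  [[-0.03, -0.06, 0], [0, 0, 0]],
  [[-0.05, -0.06, 0], [0, 0, 0]],
  [[-0.05, -0.06, 0], [0, 0, 0]],
  [[-0.05, -0.06, 0], [0, 0, 0]],
])

```text
clock: 21.75
position: [0.5151, -0.0528, 0.3249]
ee_rot: [-1.238, 1.164, -1.164]
force: [-0.7, 0.1, 0.1]
width: 1.0
```

```bash
python3 - <<'E'
from h import *
h=np.array([.518,-.103])
rel([*h,.165],3.4)
st=observe();p=get_image('wrist');S=get_image('side');T=get_image('top')
cv2.imwrite('pics/w13.png',p['color'][:,:,::-1]);cv2.imwrite('pics/s13f.png',S['color'][:,:,::-1])
cv2.imwrite('pics/w13c.png',cv2.resize(p['color'][100:260,240:400],None,fx=4,fy=4,interpolation=3)[:,:,::-1])
cv2.imwrite('pics/s13.png',cv2.resize(S['color'][180:380,270:430],None,fx=3,fy=3,interpolation=3)[:,:,::-1])
for n in ['barrel_flange','slot_home','clamp_edge']:
    for q,s in ((p,st),(S,None),(T,None)):
        print(n,[(np.round(a['point'],1),round(a['confidence'],2)) for a in place_of(q,n)][:4])
E
```

```text
shift mm [ 5.030e+01  1.599e+02 -1.000e-01] turn deg [0.01 0.1  0.  ] | jaw ang 3.5 pos [ 0.5151 -0.0528  0.3249] ydown [-0. -0. -1.] q [-0.87  0.29  1.15  1.73 -0.27  1.3   0.4 ] t 21.75 w 1.0 F [-0.7  0.1  0.1]
barrel_flange [(array([318.3, 206.7]), 0.94)]
barrel_flange [(array([248.8, 108.6]), 0.98), (array([344.3, 268.6]), 0.81), (array([207. , 134.3]), 0.71)]
barrel_flange [(array([213.2, 246.3]), 0.85), (array([213.5, 203.8]), 0.56), (array([391.5, 229.5]), 0.46)]
slot_home []
slot_home [(array([341.1, 267.5]), 0.9)]
slot_home [(array([393.4, 223.4]), 0.91)]
clamp_edge [(array([319.3, 227.6]), 0.92), (array([318.9, 217.9]), 0.28)]
clamp_edge [(array([350.9, 273. ]), 0.97)]
clamp_edge []
```

View pics/w13c.png

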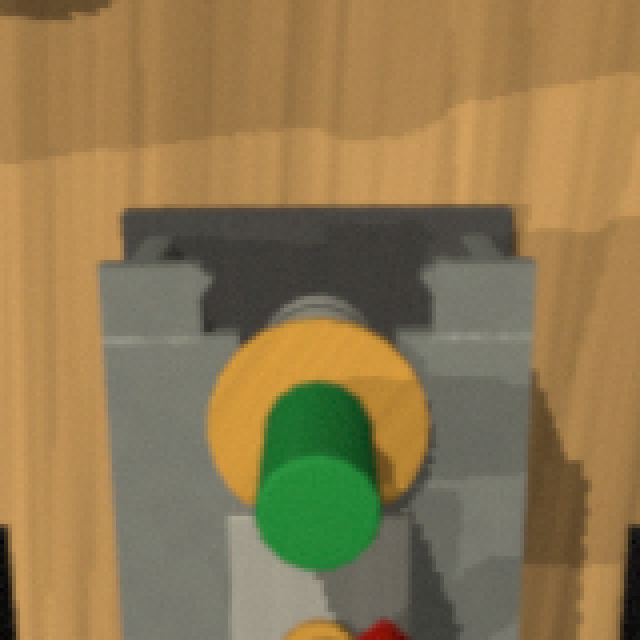

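View pics/s13.png

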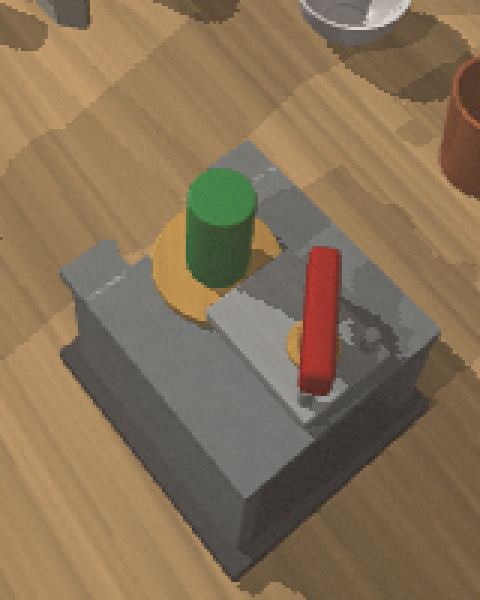

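```bash
python3 - <<'E'
from h import *
st=observe();p=get_image('wrist');w=lambda x,y:(240+x/4,100+y/4)
r=R.from_euler('z',-3.4,degrees=True).as_matrix()[:2,:2]
g=lambda x,y,z:(r@onz(p,w(x,y),z,st)*1000).round(1)
print('flange front',g(319,319,.119),'L',g(207,420,.119),'R',g(431,420,.119))
print('clamp front',g(228,515,.1365),g(410,515,.1365))
print('plate edges',g(112,430,.112),g(529,430,.112),'mouth line',g(105,262,.112),g(535,262,.112))
print('neck top',g(319,513,.189),'neck L/R',g(256,513,.189),g(382,513,.189),'neck bottom y front',g(318,380,.119))
S=get_image('side')
uv=(270+221/3,180+197/3);a,e=tri([(p,w(319,513),st),(S,uv,None)]);print('necktop 2view',a,e,r@a[:2]*1000)
E
```

```text
flange front [511.1 -95.3] L [ 474.2 -129.7] R [ 548.1 -129.7]
clamp front [ 481.7 -155.9] [ 540.4 -156. ]
plate edges [ 441.3 -135.7] [ 582.  -135.8] mouth line [442.1 -78.1] [580.8 -78.1]
neck top [ 510.9 -131.8] neck L/R [ 493.7 -131.8] [ 528.2 -131.8] neck bottom y front [ 510.8 -115.8]
necktop 2view [ 0.51805422 -0.10244984  0.18648561] 0.17091106165855763 [ 511.0664242  -132.99342784]
```

View pics/s13f.png

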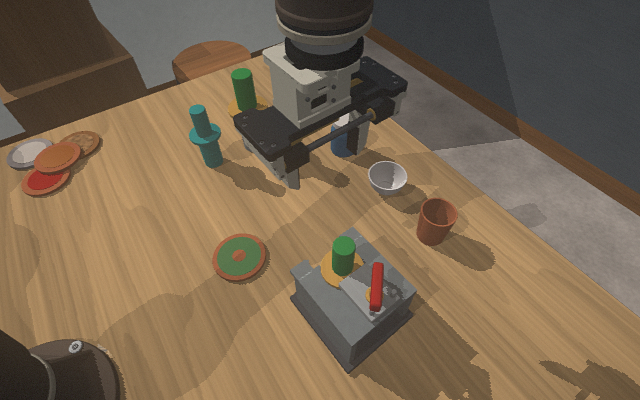

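```bash
python3 - <<'E'
from cell import sign_off
print(sign_off())
E
```

```text
the job is handed in; nothing more can be done
None
```

I loosened the clamp knob clockwise to about its stop, slid the smaller green-necked barrel into the slot until it was home, and let go. I handed the job in at about 22 s; no verdict is reported.

- **Knob:** it went from about 0.3 rad to about 2.38 rad, read from the bar's angle in the wrist picture. One grasp and about 120° of turn were enough, although the task said more than one would be needed. It was never turned the other way.
- **Barrel position:** the flange's front edge is 60.6 mm from the clamp's front edge, where 61 mm would be exactly home. That puts the barrel's axis about 0.4 mm past the home point, and within about 1 mm sideways.
- **Seating:** the tube met the slot's end, and the wrist force rose clearly when the flange came down on the plate. I saw no tilt in the pictures. The flange's height on the plate rests on that force and the arm's measured height. The neck's top measured 186.5 mm high from two views, against 189 mm expected. That 2.5 mm gap is slightly more than the 2 mm calibration, and I did not resolve it.
- **Surroundings:** in the last side picture the bowl, cup and disc look unmoved. The jar was partly hidden behind the gripper, but nothing came near it. The gripper is open and clear of everything.

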